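# Stack the keyed honeycomb cells on the tilted assembly stand

## Robot

A 6-joint arm with a two-finger parallel gripper is mounted at the origin on the work surface. World frame = base frame: x ahead of the robot, y to its left, z up, the work surface at z = 0. Lengths are in m, angles in rad, forces in N, time in s.
With the tool pointing down it reaches from about 0.375 to 0.975 m from the base axis. Payload 3.8 kg.
Tool frame: the origin (TCP) lies between the finger pads; the fingertips stand 25 mm ahead of it and the grasp point (between the pads) lies 6 mm ahead of it (bot.tip_reach is the distance from the TCP to the fingertips, in m); z points along the fingers, y is the line along which they close (so a half turn about z gives the same grasp; the last joint's range is limited). The gripper opens to 85 mm and grips with 20 to 120 N. Pads are 22 mm wide; open, the fingers measure 114 mm over their backs; the gripper's body (76 mm by 85 mm) begins 54 mm behind the grasp point. The pads swing forward as they close: fully open they stand 13 mm farther back than shut.
Start: joints at [1.173, 0.264, 1.604, -0, 1.274, -0.037], TCP at [0.238, 0.632, 0.256] pointing down, gripper open.
Joint ranges: [-2.63, 2.63], [-0.94, 2.18], [0.31, 2.57], [-1.31, 4.45], [0, 2.66], [-2.55, 2.55]. Speed limits (rad/s): [2.57, 2.57, 3.14, 3.14, 3.14, 3.14].

## Interface

Orientations are given as a rotation vector (axis times angle).
In Python, from bench import bot gives the robot as it stands.
- The arm moves only by the tool move_arm, never from a script. Its argument "commands" is a list of rows, each an object with "dp": the shift along the tool's x, y, z in cm, a list of three; "rot": the turn, a rotation vector about the tool's x, y, z in rad, a list of three; "jaw": the finger opening in cm, from 0 to 8.54. In form: [{"dp": [tx, ty, tz], "rot": [ax, ay, az], "jaw": jaw}, ...]. A call has 1 to 10 rows; each row shifts and turns the commanded pose from where the row before left it, along the tool's axes as they then stand; what a row does not reach is not made up. A row lasts 1/10 s, in which the tool goes at most 50 mm and 8.59 degrees, less where a joint would pass 70% of its speed; a pose out of reach is approached as far as the arm can. A call with a gripper value outside its range is refused whole. The fingers move at their own pace and stop on an object; the grip force is fixed at half the most. Time passes only in rows, so rows that do not move let the fingers close. It gives the time, the measured TCP pose, the force, the opening and the grip force at its end, in the units of the state.
- bot.sense(): the state, without advancing time (a new reading comes with each control period).
- bot.snapshot(name): name is "scene" or "side" or "wrist"; returns a dict with "frame" (480x640x3 uint8, red, green, blue), "intrinsics" (3x3 intrinsics, pixels), "k1" (the pictures are not rectified: a ray, as slopes to the right and down, at radius r is drawn at 1 + k1 r^2 times it, then the intrinsics apply), "R" (3x3) and "t" (3): a world point X has camera coordinates R X + t. Camera axes: x right, y down, z forward; pixel columns grow to the right and rows downward; lengths in m; the calibration is good to about 2 mm. A picture is of the moment at which its call begins. There is no depth.
- bot.job_done(): hands the job in; it is judged then, once.
Trained networks look in a picture, given as the dict that the camera call returned (one of the last four; its "shot" number tells which), for a name from the list of things; names that differ only in an ending like _2 or _b are one class to them, and where a whole thing is asked for, a point or a joint stands for the part that bears it (a point fixed in the world has none). Each returns a list of dicts, best first, with "conf" (0 to 1); they miss things now and then, are a little off and sometimes report something else, mostly with a low value. They report only what shows in the picture. A call takes as long as a camera call. They do not tell look-alikes from the thing itself.
- bot.look_for(picture, target): "xy" ([column, row] in pixels, amid what is visible of it).
- bot.pinpoint(picture, target): "xy" ([column, row] in pixels: a listed point, or the origin of a listed thing).
The state is a dict: "t": time; "qpos": joint angles; "dq": joint speeds; "effort": joint torques, N m; "eef_pos": TCP position; "ee_rot": TCP orientation; "wrist_force": force on the tool from outside, world axes, zero at the start; "wrist_torque": the same for the moment, N m; "width": finger opening in m; "grasp_force": force on a finger pad.
Only numpy, scipy, OpenCV 4.12 (cv2) and the standard library are available. Lean on these libraries where they do the work, as an engineer would, in place of code of your own. Each camera call takes 0.05 s, during which the arm holds its last target. There are 200 camera calls.

## Task

Build up the plywood pen tower on the tilted stand: put the open frame with notches in its upper edge on the base cell, let go of it, and then put the closed-topped cap frame on that. Turn each so that its narrow end lies over the narrow end below and all three lugs drop into their notches, so that it sits fully home and flush. Set them down gently rather than dropping or ramming them, let go, and leave the other things on the bench where they are.

Things in the scene. Friction and masses are not known exactly. Their poses are not given: they have to be found in the camera images.
- jar: Bystander, leave alone: closed glass jar with a steel lid, 60 mm across, 85 mm tall, standing near the square end of the cap frame; origin at the centre of its underside
- tape: Bystander, leave alone: roll of paper tape lying flat, 76 mm across, 24 mm high, near the square end of the middle frame; origin at the centre of its underside
- driver: Bystander, leave alone: screwdriver about 200 mm long, lying in front of the stand; origin in the middle of its handle-to-tip length or so
- offcut: Bystander, leave alone: flat plywood hexagon, 60 mm across flats, 18 mm thick; origin at the centre of its underside
- glue: Bystander, leave alone: white glue bottle, 56 mm across, 150 mm tall, standing close beside the tilted stand; origin at the centre of its underside
- mug: Bystander, leave alone: white mug, 80 mm across, 90 mm tall, on the other side of the stand; origin at the centre of its underside
- pencup: Bystander, leave alone: grey cup of pens, 72 mm across, pens up to about 190 mm high; origin at the centre of its underside
- base_seat (a point): Middle of the upper edge of the plywood base cell fixed on a tilted steel stand, about 0.12 m up. z: stacking direction, square to that edge, leaning 23 to 32 degrees from vertical to the robot's side (varies; the stand holds firm). x: up the slope to the cell's narrow end. y: across. Outline as the loose frames, 30 mm high.
- cradle: Tilted part of the stand (plate 98 mm wide under the base cell); axes as base_seat; origin on its hinge, 44 mm below the base cell's upper edge, 10 mm nearer the narrow end. The base cell's 3 notches, 18 mm wide, 11 mm deep, open upwards: in each side wall at x = -24 mm from base_seat, and mid narrow end.
- middle_center (a point): Loose plywood middle frame, open top with 3 notches in its edge, 0.15 to 0.26 kg. Point: centre of its outline, half-way up its 44 mm walls, 31 mm above the table at the start. 120 mm long (x), 60 wide (y), z up; sides parallel from x = -60 (square end) to +36, then cut in to a 32 mm wide narrow end at +60. Walls 8 mm. Seated: 22 mm along z from base_seat, x and y in line.
- middle_nose (a point): Point in the middle frame's narrow end wall, half-way up, 56 mm along x from its centre.
- middle: The middle frame; origin level with its lug tips, 31 mm under middle_center. It stands on 3 lugs, 9 mm deep, 14 mm wide, stepped to 9 mm at the tip: under each side wall at x = -24 mm, under mid narrow end. Notches (18 wide, 11 deep) in its upper edge: +y side at x = +22, -y side at x = -4, mid square end.
- cap_center (a point): Loose plywood cap frame, closed by a panel on top, no notches, 0.15 to 0.26 kg. Point: centre of its outline, half-way up its 40 mm walls, 29 mm above the table at the start. Outline, walls and axes as the middle frame's: 120 x 60 mm, narrow end at +x. Seated: 42 mm along z from middle_center, x and y in line.
- cap_nose (a point): Point in the cap frame's narrow end wall, half-way up, 56 mm along x from its centre.
- cap: The cap frame; origin level with its lug tips, 29 mm under cap_center. It stands on 3 lugs, 9 mm deep, 14 mm wide, stepped to 9 mm at the tip: under the +y side at x = +22 mm, the -y side at x = -4 mm, and mid square end.
Things that resemble listed ones, but are neither listed nor needed, are in the scene too. Leave any yellow look-alike of the cap alone.

How it is judged:
By the outcome, as a careful person would: the job done as asked, in the order asked, and still so for the second after the job is handed in, with the robot touching nothing.
It also fails if it takes over 56 s, if anything falls off the work surface, if the arm or the gripper's body presses on something with over 40 N, if the wrist force passes 120 N, or if a joint passes its speed limit or range.

## Working session

There is one attempt and no reset: what is moved stays moved. The work goes in short steps, Python scripts to look and compute and a tool call to move; the robot and the scene stay as the last step left them, time stands still between calls to the robot, and variables do not carry over. Pictures are saved under pics/ and viewed, at most 10 in all, crops included, and the job is handed in when it is done.

Besides the shell and the picture viewer there is one more tool, called after "Call:" in YAML: its name, and indented under it one key for each argument. move_arm: Moves the arm, as the interface text tells. Its arguments: {"type":"object","properties":{"commands":{"type":"array","items":{"type":"object","properties":{"dp":{"type":"array","items":{"type":"number"}},"rot":{"type":"array","items":{"type":"number"}},"jaw":{"type":"number"}}}}},"required":["commands"]}

```bash
ls; mkdir -p pics
cat > h.py <<'E'
import numpy as np, cv2
from scipy.spatial.transform import Rotation as Ro
from scipy.optimize import least_squares
from bench import bot
def ray(p,xy):
    K=np.array(p["intrinsics"]);d=(np.array(xy,float)-K[:2,2])/[K[0,0],K[1,1]]
    u=d.copy()
    for _ in range(20): u=d/(1+p["k1"]*(u@u))
    R=np.array(p["R"]);t=np.array(p["t"])
    v=R.T@np.r_[u,1]; return -R.T@t, v/np.linalg.norm(v)
def atz(p,xy,z):
    o,v=ray(p,xy); return o+v*(z-o[2])/v[2]
def tri(obs):
    A=np.zeros((3,3));b=np.zeros(3)
    for p,xy in obs:
        o,v=ray(p,xy);M=np.eye(3)-np.outer(v,v);A+=M;b+=M@o
    X=np.linalg.solve(A,b); return X,[np.linalg.norm(np.cross(X-ray(p,xy)[0],ray(p,xy)[1])) for p,xy in obs]
def proj(p,X):
    X=np.atleast_2d(X);c=X@np.array(p["R"]).T+np.array(p["t"]);u=c[:,:2]/c[:,2:]
    u=u*(1+p["k1"]*(u**2).sum(1))[:,None];K=np.array(p["intrinsics"])
    return u*[K[0,0],K[1,1]]+K[:2,2]
def save(p,n): cv2.imwrite("pics/"+n,p["frame"][:,:,::-1])
E
python3 - <<'E'
from h import *
np.set_printoptions(precision=3,suppress=True)
for n in ["scene","side","wrist"]:
    p=bot.snapshot(n); save(p,n+"0.png"); print(n,-np.array(p["R"]).T@np.array(p["t"]))
    for t in ["middle_center","middle_nose","middle","cap_center","cap_nose","base_seat","cradle","jar","tape","glue","mug","pencup","offcut","driver"]:
        r=bot.pinpoint(p,t); z={"middle_center":.031,"middle_nose":.031,"cap_center":.029,"cap_nose":.029,"base_seat":.12}.get(t,0)
        print(t,[(np.round(q["xy"]),round(q["conf"],2),atz(p,q["xy"],z)[:2]) for q in r[:3]])
print(bot.sense()["eef_pos"],bot.sense()["t"])
E
```

```text
pics
scene [1.533 0.242 1.144]
middle_center [(array([445., 264.]), 0.93, array([0.462, 0.267]))]
middle_nose [(array([429., 277.]), 0.78, array([0.517, 0.237]))]
middle [(array([444., 269.]), 0.59, array([0.451, 0.269]))]
cap_center [(array([182., 259.]), 0.95, array([ 0.645, -0.355])), (array([190., 181.]), 0.79, array([ 0.367, -0.466])), (array([382., 316.]), 0.25, array([0.666, 0.152]))]
cap_nose [(array([213., 227.]), 0.98, array([ 0.517, -0.328])), (array([179., 277.]), 0.69, array([ 0.703, -0.336])), (array([220., 222.]), 0.63, array([ 0.497, -0.319]))]
base_seat [(array([336., 263.]), 0.82, array([0.621, 0.028]))]
cradle [(array([322., 282.]), 0.56, array([ 0.586, -0.011]))]
jar [(array([240., 194.]), 0.75, array([ 0.348, -0.323]))]
tape [(array([465., 243.]), 0.62, array([0.344, 0.307]))]
glue [(array([383., 319.]), 0.9, array([0.651, 0.155])), (array([349., 224.]), 0.66, array([ 0.368, -0.003]))]
mug [(array([262., 282.]), 0.81, array([ 0.631, -0.15 ]))]
pencup [(array([481., 350.]), 0.68, array([0.672, 0.387])), (array([239., 195.]), 0.47, array([ 0.353, -0.324]))]
offcut 
[... 972 characters left out ...]
))]
mug [(array([372., 312.]), 0.85, array([ 0.625, -0.139]))]
pencup [(array([334., 208.]), 0.77, array([0.668, 0.378])), (array([293., 223.]), 0.36, array([0.521, 0.309]))]
offcut [(array([364., 244.]), 0.7, array([0.694, 0.142])), (array([391., 450.]), 0.59, array([ 0.552, -0.462]))]
driver [(array([254., 291.]), 0.66, array([ 0.376, -0.001]))]
wrist [0.161 0.66  0.374]
middle_center []
middle_nose []
middle [(array([ 96., 471.]), 0.44, array([0.462, 0.259]))]
cap_center []
cap_nose []
base_seat []
cradle []
jar []
tape [(array([ 78., 386.]), 0.95, array([0.347, 0.304]))]
glue []
mug []
pencup [(array([ 78., 384.]), 0.6, array([0.344, 0.305]))]
offcut []
driver []
[0.238 0.632 0.256] 2.25
```

View pics/scene0.png

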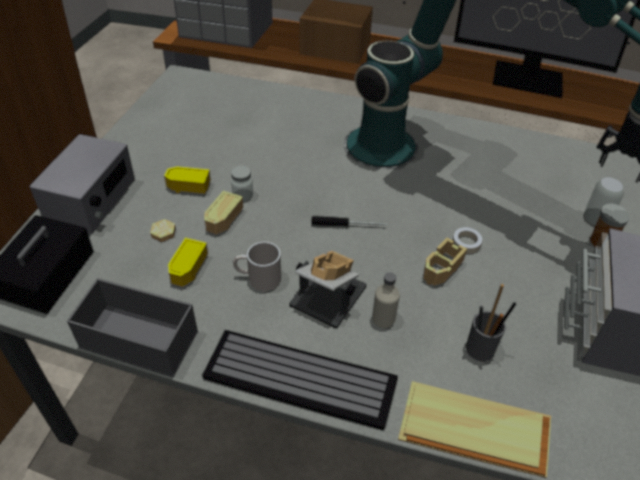

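View pics/side0.png

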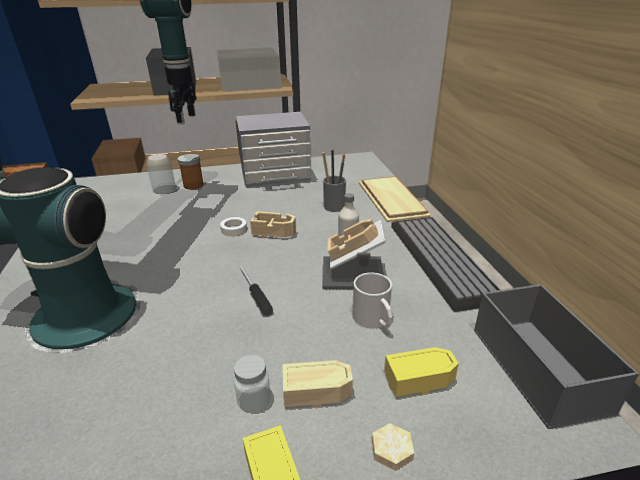

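```bash
python3 - <<'E'
import cv2,numpy as np
a=cv2.imread("pics/side0.png");b=cv2.imread("pics/scene0.png")
r=lambda i:cv2.resize(i,(400,300),interpolation=cv2.INTER_CUBIC)
cv2.imwrite("pics/crop1.png",np.vstack([np.hstack([r(a[340:430,240:360]),r(a[210:300,300:420])]),np.hstack([r(b[180:240,190:270]),r(b[240:330,270:390])])]))
E
python3 - <<'E'
from h import *
np.set_printoptions(precision=3,suppress=True)
print(tri_:=1)
s=bot.snapshot("scene");d=bot.snapshot("side")
for t in ["base_seat","cradle","cap_center","cap_nose"]:
    for p in (s,d): print(t,[(q["xy"],q["conf"]) for q in bot.pinpoint(p,t)[:4]])
print(tri([(s,bot.pinpoint(s,"base_seat")[0]["xy"]),(d,bot.pinpoint(d,"base_seat")[0]["xy"])]))
E
```

```text
1
base_seat [([333.8, 260.4], 0.59)]
base_seat [([349.9, 236.1], 0.56)]
cradle [([326.3, 276.1], 0.93)]
cradle [([361.9, 246.8], 0.87)]
cap_center [([223.2, 212.8], 0.92), ([184.6, 260.6], 0.83), ([187.9, 176.7], 0.69)]
cap_center [([420.4, 368.6], 0.87), ([319.8, 382.0], 0.86), ([273.4, 474.9], 0.81), ([252.5, 398.8], 0.49)]
cap_nose [([211.8, 227.4], 0.87), ([167.2, 173.7], 0.78), ([176.0, 276.4], 0.64), ([482.2, 350.7], 0.33)]
cap_nose [([450.3, 365.2], 0.81)]
(array([0.613, 0.018, 0.111]), [np.float64(0.004003146656706119), np.float64(0.004003146656706013)])
```

View pics/crop1.png

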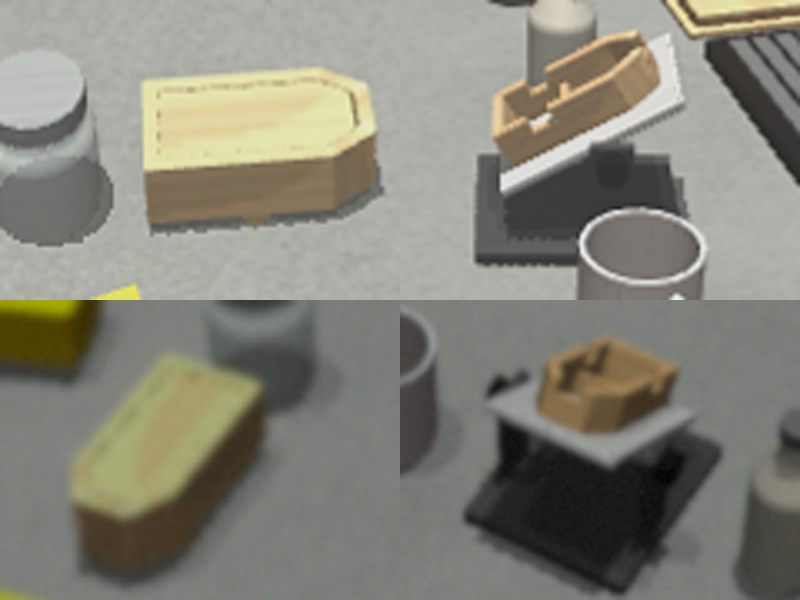

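```bash
cat >> h.py <<'E'
def pose():
    s=bot.sense(); return np.array(s["eef_pos"]),Ro.from_rotvec(s["ee_rot"])
def frame(ax,xd):  # rotation with tool z = ax, tool x near xd
    z=np.array(ax,float);z/=np.linalg.norm(z);x=np.array(xd,float);x-=z*(x@z);x/=np.linalg.norm(x)
    return Ro.from_matrix(np.c_[x,np.cross(z,x),z])
def plan(P,R,T,RT,step=.045,ang=.14,n=None):
    rv=(R.inv()*RT).as_rotvec()
    n=n or int(max(np.ceil(np.linalg.norm(T-P)/step),np.ceil(np.linalg.norm(rv)/ang),1))
    c=(R*Ro.from_rotvec(0*rv)); 
    for i in range(n):
        d=c.inv().apply((T-P)/n)*100; print([round(v,2) for v in d],[round(v,3) for v in rv/n]); c=c*Ro.from_rotvec(rv/n)
    return n
E
python3 - <<'E'
from h import *
np.set_printoptions(precision=3,suppress=True)
P,R=pose();print(P,R.as_matrix().tolist(),bot.sense()["t"])
p=bot.snapshot("wrist");Rc=np.array(p["R"]);o=-Rc.T@p["t"]
print("cam in tool",R.inv().apply(o-P)," axis",R.inv().apply(Rc[2]),"camx",R.inv().apply(Rc[0]),p["intrinsics"],p["k1"])
s=bot.snapshot("scene");d=bot.snapshot("side")
print(atz(s,[223.2,212.8],.029),atz(d,[319.8,382],.029),atz(s,[211.8,227.4],.029),atz(d,[349,378],.029))
print(tri([(s,[326.3,276.1]),(d,[361.9,246.8])]))
C=np.array([.463,.2665,.031]);x=np.array([np.cos(-.43),np.sin(-.43),0])
for sg in (1,-1):
    T=np.array([.463,.2665,.20]);RT=frame([0,0,-1],sg*x);print("sg",sg,(R.inv()*RT).as_rotvec())
    plan(P,R,T,RT)
E
```

```text
[0.238 0.632 0.256] [[-0.9356198990202889, 0.3530090697576397, -3.501585915354478e-05], [0.35300907006286986, 0.9356198995563185, -2.7517841380204426e-06], [3.179012986538134e-05, -1.493553987458559e-05, -0.9999999993831585]] 2.85
cam in tool [ 0.082 -0.001 -0.118]  axis [-0.318 -0.001  0.948] camx [0.001 1.    0.002] [[398.958   0.    317.195]
 [  0.    398.958 239.448]
 [  0.      0.      1.   ]] 0.021146779716112986
[ 0.461 -0.324  0.029] [ 0.465 -0.329  0.029] [ 0.521 -0.33   0.029] [ 0.518 -0.332  0.029]
(array([0.64 , 0.009, 0.083]), [np.float64(0.0045791223847207446), np.float64(0.0045791223847207645)])
sg 1 [ 0.    -0.    -3.072]
[np.float64(-1.54), np.float64(-1.19), np.float64(0.26)] [np.float64(0.0), np.float64(-0.0), np.float64(-0.14)]
[np.float64(-1.36), np.float64(-1.39), np.float64(0.26)] [np.float64(0.0), np.float64(-0.0), np.float64(-0.14)]
[np.float64(-1.15), np.float64(-1.57), np.float64(0.26)] [np.float64(0.0), np.float64(-0.0), np.float64(-0.14)]
[np.float64(-0.92), np.float64(-1.72), np.float64(0.26)] [np.float64(0.0), np.float64(-0.0), np.float64(-0.14)]
[np.fl
[... 2443 characters left out ...]
0.0), np.float64(0.007)]
[np.float64(-3.46), np.float64(-2.53), np.float64(0.56)] [np.float64(-0.0), np.float64(-0.0), np.float64(0.007)]
[np.float64(-3.48), np.float64(-2.5), np.float64(0.56)] [np.float64(-0.0), np.float64(-0.0), np.float64(0.007)]
[np.float64(-3.5), np.float64(-2.48), np.float64(0.56)] [np.float64(-0.0), np.float64(-0.0), np.float64(0.007)]
[np.float64(-3.51), np.float64(-2.45), np.float64(0.56)] [np.float64(-0.0), np.float64(-0.0), np.float64(0.007)]
[np.float64(-3.53), np.float64(-2.43), np.float64(0.56)] [np.float64(-0.0), np.float64(-0.0), np.float64(0.007)]
[np.float64(-3.55), np.float64(-2.41), np.float64(0.56)] [np.float64(-0.0), np.float64(-0.0), np.float64(0.007)]
```

Call:
move_arm:
  commands:
    - {"dp":[-3.4,-2.6,0.56],"rot":[0,0,0.007],"jaw":8.5}
    - {"dp":[-3.4,-2.6,0.56],"rot":[0,0,0.007],"jaw":8.5}
    - {"dp":[-3.4,-2.6,0.56],"rot":[0,0,0.007],"jaw":8.5}
    - {"dp":[-3.45,-2.55,0.56],"rot":[0,0,0.007],"jaw":8.5}
    - {"dp":[-3.45,-2.55,0.56],"rot":[0,0,0.007],"jaw":8.5}
    - {"dp":[-3.5,-2.5,0.56],"rot":[0,0,0.007],"jaw":8.5}
    - {"dp":[-3.5,-2.5,0.56],"rot":[0,0,0.007],"jaw":8.5}
    - {"dp":[-3.5,-2.45,0.56],"rot":[0,0,0.007],"jaw":8.5}
    - {"dp":[-3.55,-2.4,0.56],"rot":[0,0,0.007],"jaw":8.5}
    - {"dp":[-3.55,-2.4,0.56],"rot":[0,0,0.007],"jaw":8.5}

```text
t: 4.0
eef_pos: [0.4636, 0.2649, 0.2004]
ee_rot: [0.672, 3.068, 0.001]
wrist_force: [0.5, -0.3, 0.4]
width: 0.085
grasp_force: 0.0
```

Run:
```python
from h import *
np.set_printoptions(precision=4,suppress=True)
P,R=pose();print(P,bot.sense()["t"],bot.sense()["qpos"],R.as_rotvec())
p=bot.snapshot("wrist");save(p,"w1.png")
for t,z in [("middle_center",.031),("middle_nose",.031),("middle",0)]:
    print(t,[(q["xy"],round(q["conf"],2),atz(p,q["xy"],z)[:2]) for q in bot.pinpoint(p,t)[:2]])
```

```text
[0.4636 0.2649 0.2004] 4.0 [ 0.4725  0.0398  1.9668  0.      1.1342 -0.6674] [0.6715 3.0683 0.0009]
middle_center [([306.2, 221.2], 0.64, array([0.4601, 0.2565]))]
middle_nose [([312.2, 289.0], 0.57, array([0.5126, 0.237 ]))]
middle [([308.7, 211.2], 0.67, array([0.4609, 0.2574]))]
```

View pics/w1.png

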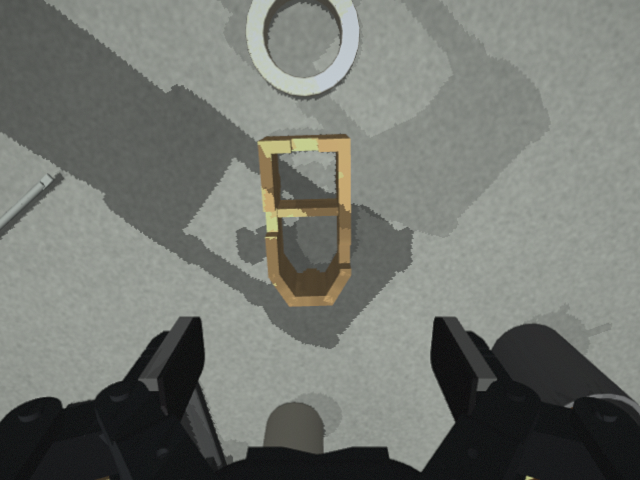

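Run:
```python
from h import *
np.set_printoptions(precision=4,suppress=True)
P,R=pose()
p=bot.snapshot("wrist")
A=[atz(p,c,.053)[:2] for c in [(259,141),(350,136),(334,304),(291,305)]]
sq=(A[0]+A[1])/2;na=(A[2]+A[3])/2;c=(sq+na)/2;d=na-sq
w=A[1]-A[0]
print(A,c,np.linalg.norm(d),np.linalg.norm(w),np.degrees(np.arctan2(d[1],d[0])),np.degrees(np.arctan2(w[1],w[0])))
f=p["frame"].astype(int)
# wood mask
m=((f[...,0]-f[...,2])>35).astype(np.uint8);m[310:]=0
m=cv2.morphologyEx(m,cv2.MORPH_OPEN,np.ones((3,3)))
print(cv2.boundingRect(m))
yaw=np.arctan2(d[1],d[0]);x=np.array([np.cos(yaw),np.sin(yaw),0])
RT=frame([0,0,-1],-x)
T=np.r_[c,.11];plan(P,R,T,RT,n=3);plan(T,RT,np.r_[c,.044],RT,n=3)
```

```text
[array([0.3924, 0.2557]), array([0.4142, 0.3104]), array([0.5203, 0.2518]), array([0.5077, 0.2225])] [0.4587 0.2601] 0.11974131732750068 0.05887875021342409 -22.51278819663644 68.27946595369598
(257, 136, 94, 172)
[np.float64(0.06), np.float64(-0.23), np.float64(3.01)] [np.float64(0.0), np.float64(-0.0), np.float64(-0.014)]
[np.float64(0.06), np.float64(-0.23), np.float64(3.01)] [np.float64(0.0), np.float64(-0.0), np.float64(-0.014)]
[np.float64(0.07), np.float64(-0.23), np.float64(3.01)] [np.float64(0.0), np.float64(-0.0), np.float64(-0.014)]
[np.float64(0.0), np.float64(0.0), np.float64(2.2)] [np.float64(0.0), np.float64(0.0), np.float64(0.0)]
[np.float64(0.0), np.float64(0.0), np.float64(2.2)] [np.float64(0.0), np.float64(0.0), np.float64(0.0)]
[np.float64(0.0), np.float64(0.0), np.float64(2.2)] [np.float64(0.0), np.float64(0.0), np.float64(0.0)]
```

Call:
move_arm:
  commands:
    - {"dp":[0.06,-0.23,3.0],"rot":[0,0,-0.014],"jaw":8.5}
    - {"dp":[0.06,-0.23,3.0],"rot":[0,0,-0.014],"jaw":8.5}
    - {"dp":[0.07,-0.23,3.0],"rot":[0,0,-0.014],"jaw":8.5}
    - {"dp":[0,0,2.2],"rot":[0,0,0],"jaw":8.5}
    - {"dp":[0,0,2.2],"rot":[0,0,0],"jaw":8.5}
    - {"dp":[0,0,2.2],"rot":[0,0,0],"jaw":8.5}
    - {"dp":[0,0,0],"rot":[0,0,0],"jaw":8.5}
    - {"dp":[0,0,0],"rot":[0,0,0],"jaw":6.5}
    - {"dp":[0,0,0],"rot":[0,0,0],"jaw":5.5}
    - {"dp":[0,0,0],"rot":[0,0,0],"jaw":5.5}

```text
t: 5.25
eef_pos: [0.4596, 0.262, 0.0461]
ee_rot: [0.606, 3.08, 0.004]
wrist_force: [1.1, 1.5, 2.1]
width: 0.0588
grasp_force: 65.1
```

Call:
move_arm:
  commands:
    - {"dp":[0,0,0],"rot":[0,0,0],"jaw":5}
    - {"dp":[0,0,0],"rot":[0,0,0],"jaw":5}
    - {"dp":[0,0,0],"rot":[0,0,0],"jaw":5}
    - {"dp":[0,0,0],"rot":[0,0,0],"jaw":5}
    - {"dp":[0,0,0],"rot":[0,0,0],"jaw":5}

```text
t: 5.75
eef_pos: [0.4597, 0.262, 0.0461]
ee_rot: [0.607, 3.08, 0.004]
wrist_force: [-0.6, 2.6, 7.3]
width: 0.0588
grasp_force: 65.7
```

Run:
```python
from h import *
P,R=pose()
T1=P+[0,0,.18];plan(P,R,T1,R,n=4);plan(T1,R,np.array([.70,.015,.33]),frame([0,0,-1],[-1,0,0]),n=8)
```

```text
[np.float64(-0.01), np.float64(0.01), np.float64(-4.5)] [np.float64(0.0), np.float64(0.0), np.float64(0.0)]
[np.float64(-0.01), np.float64(0.01), np.float64(-4.5)] [np.float64(0.0), np.float64(0.0), np.float64(0.0)]
[np.float64(-0.01), np.float64(0.01), np.float64(-4.5)] [np.float64(0.0), np.float64(0.0), np.float64(0.0)]
[np.float64(-0.01), np.float64(0.01), np.float64(-4.5)] [np.float64(0.0), np.float64(0.0), np.float64(0.0)]
[np.float64(-3.95), np.float64(-1.71), np.float64(-1.3)] [np.float64(0.0), np.float64(0.0), np.float64(-0.049)]
[np.float64(-3.86), np.float64(-1.9), np.float64(-1.3)] [np.float64(0.0), np.float64(0.0), np.float64(-0.049)]
[np.float64(-3.77), np.float64(-2.09), np.float64(-1.3)] [np.float64(0.0), np.float64(0.0), np.float64(-0.049)]
[np.float64(-3.66), np.float64(-2.27), np.float64(-1.3)] [np.float64(0.0), np.float64(0.0), np.float64(-0.049)]
[np.float64(-3.55), np.float64(-2.45), np.float64(-1.3)] [np.float64(0.0), np.float64(0.0), np.float64(-0.049)]
[np.float64(-3.42), np.float64(-2.62), np.float64(-1.3)] [np.float64(0.0), np.float64(0.0), np.float64(-0.049)]
[np.float64(-3.29), np.float64(-2.78), np.float64(-1.3)] [np.float64(0.0), np.float64(0.0), np.float64(-0.049)]
[np.float64(-3.15), np.float64(-2.94), np.float64(-1.3)] [np.float64(0.0), np.float64(0.0), np.float64(-0.049)]
```

Call:
move_arm:
  commands:
    - {"dp":[0,0,-1.5],"rot":[0,0,0],"jaw":5}
    - {"dp":[0,0,-4.5],"rot":[0,0,0],"jaw":5}
    - {"dp":[0,0,-4.5],"rot":[0,0,0],"jaw":5}
    - {"dp":[0,0,-4.5],"rot":[0,0,0],"jaw":5}
    - {"dp":[0,0,-4.5],"rot":[0,0,0],"jaw":5}
    - {"dp":[-3.9,-1.7,-1.2],"rot":[0,0,-0.049],"jaw":5}
    - {"dp":[-3.9,-1.9,-1.2],"rot":[0,0,-0.049],"jaw":5}
    - {"dp":[-3.8,-2.1,-1.2],"rot":[0,0,-0.049],"jaw":5}
    - {"dp":[-3.7,-2.3,-1.2],"rot":[0,0,-0.049],"jaw":5}
    - {"dp":[-3.5,-2.4,-1.2],"rot":[0,0,-0.049],"jaw":5}

```text
t: 6.75
eef_pos: [0.6093, 0.1051, 0.3003]
ee_rot: [-0.223, -3.133, 0.001]
wrist_force: [0.2, 0.9, -2.1]
width: 0.0589
grasp_force: 65.4
```

Call:
move_arm:
  commands:
    - {"dp":[-3.4,-2.6,-1.2],"rot":[0,0,-0.049],"jaw":5}
    - {"dp":[-3.3,-2.8,-1.2],"rot":[0,0,-0.049],"jaw":5}
    - {"dp":[-3.1,-2.9,-1.2],"rot":[0,0,-0.049],"jaw":5}
    - {"dp":[0,0,0],"rot":[0,0,0],"jaw":5}
    - {"dp":[0,0,0],"rot":[0,0,0],"jaw":5}

```text
t: 7.25
eef_pos: [0.6986, 0.0137, 0.3353]
ee_rot: [0.001, -3.141, -0.0]
wrist_force: [-0.4, 0.2, -1.8]
width: 0.059
grasp_force: 65.3
```

Run:
```python
from h import *
np.set_printoptions(precision=4,suppress=True)
P,R=pose();print(P,bot.sense()["t"],bot.sense()["qpos"])
p=bot.snapshot("wrist");import pickle
d=bot.snapshot("side");pickle.dump((p,d,P,R.as_matrix()),open("v1.pkl","wb"))
r=lambda i,w,h:cv2.resize(i[:,:,::-1],(w,h),interpolation=cv2.INTER_CUBIC)
cv2.imwrite("pics/v1.png",np.hstack([r(p["frame"][0:240,220:420],400,480),r(d["frame"][205:305,310:393],400,480)]))
for n,q in (("w",p),("s",d)):
  for t in ["base_seat","cradle"]:
    print(n,t,[(k["xy"],round(k["conf"],2)) for k in bot.pinpoint(q,t)[:2]])
```

```text
[0.6986 0.0137 0.3353] 7.25 [-0.0161  0.2751  1.4467  0.0001  1.4208 -1.5875]
w base_seat [([314.3, 103.7], 0.86)]
w cradle [([309.3, 140.5], 0.7), ([313.4, 302.4], 0.41)]
s base_seat [([349.5, 235.4], 0.77)]
s cradle [([359.3, 245.4], 0.73), ([331.3, 206.2], 0.64)]
```

View pics/v1.png

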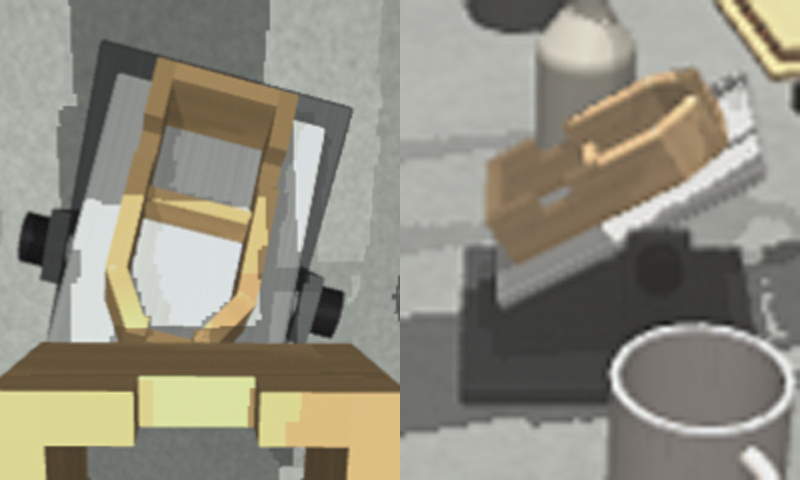

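```bash
cat >> h.py <<'E'
def seatR(yaw,tilt):
    h=np.array([np.cos(yaw),np.sin(yaw),0]);x=h*np.cos(tilt)+np.array([0,0,np.sin(tilt)])
    y=np.cross([0,0,1],h); return np.c_[x,y,np.cross(x,y)]
OUT=np.array([[-60,-30],[36,-30],[60,-16],[60,16],[36,30],[-60,30]])/1e3
def outline(z=0): return np.c_[OUT,np.full(6,z)]
E
python3 - <<'E'
from h import *
import pickle
np.set_printoptions(precision=4,suppress=True)
p,d,P,R=pickle.load(open("v1.pkl","rb"))
W=lambda u,v:(220+u/2,v/2)
obs=[(p,W(157,57),0),(p,W(298,93),5),(p,W(108,267),1)]
def res(q):
    S=seatR(q[3],q[4]);o=outline()
    r=[proj(pp,S@o[i]+q[:3])[0]-xy for pp,xy,i in obs]
    r+=[(proj(d,q[:3])[0]-[349.7,235.7])*.3,(proj(p,q[:3])[0]-[314.3,103.7])*.3]
    return np.r_[np.ravel(r),(q[4]-np.radians(27.5))*20]
f=least_squares(res,[.613,.018,.115,-.24,.48]);q=f.x
print(q[:3],np.degrees(q[3:]),f.fun)
np.save("seat.npy",q)
S=seatR(q[3],q[4])
ims=[]
for pp,(x0,y0,w,h),k in ((p,(255,0,130,180),3),(d,(330,205,75,75),5)):
    I=cv2.resize(pp["frame"][y0:y0+h,x0:x0+w,::-1],None,fx=k,fy=k,interpolation=cv2.INTER_CUBIC)
    for z,c in ((0,(0,0,255)),(-.03,(255,0,0))):
        e=((proj(pp,outline(z)@S.T+q[:3])-[x0-.5,y0-.5])*k)
        cv2.polylines(I,[np.round(e).astype(int)],True,c,1)
    ims.append(I)
H=540;ims=[np.pad(i,((0,max(0,H-i.shape[0])),(0,0),(0,0)))[:H] for i in ims]
cv2.imwrite("pics/v2.png",np.hstack(ims));print(np.hstack(ims).shape)
E
```

```text
[0.6136 0.0146 0.1098] [-13.1111  28.8888] [ 0.4462 -0.216  -0.59    0.0065 -0.3347  0.3609 -0.1466  0.1576  1.6024
 -0.485   0.4848]
(540, 765, 3)
```

View pics/v2.png

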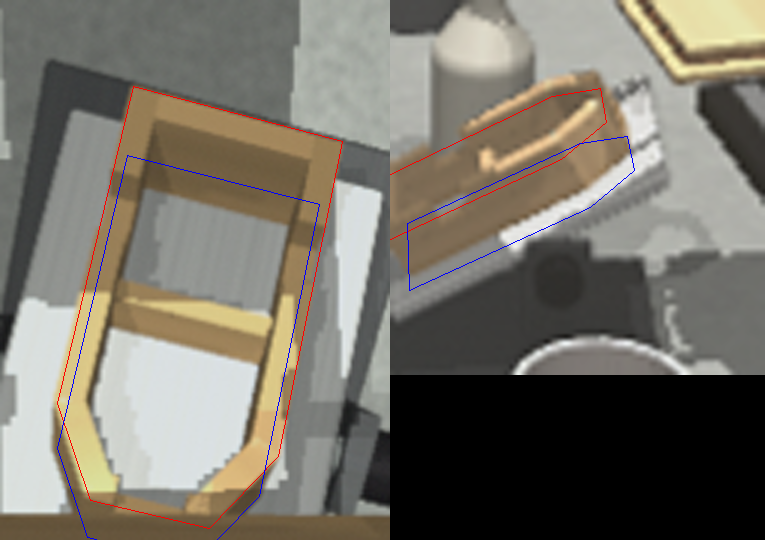

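Run:
```python
from h import *
q=np.load("seat.npy");S=seatR(q[3],q[4]);P,R=pose()
T=q[:3]+S@[.125,0,.20];print(T);plan(P,R,T,frame(-S[:,2],-S[:,0]))
```

```text
[0.62607973 0.01172461 0.3452854 ]
[np.float64(1.79), np.float64(-0.1), np.float64(-0.25)] [np.float64(0.015), np.float64(-0.126), np.float64(0.057)]
[np.float64(1.74), np.float64(-0.21), np.float64(-0.47)] [np.float64(0.015), np.float64(-0.126), np.float64(0.057)]
[np.float64(1.65), np.float64(-0.31), np.float64(-0.68)] [np.float64(0.015), np.float64(-0.126), np.float64(0.057)]
[np.float64(1.53), np.float64(-0.41), np.float64(-0.88)] [np.float64(0.015), np.float64(-0.126), np.float64(0.057)]
```

Call:
move_arm:
  commands:
    - {"dp":[1.8,-0.1,-0.25],"rot":[0.015,-0.126,0.057],"jaw":5}
    - {"dp":[1.75,-0.2,-0.45],"rot":[0.015,-0.126,0.057],"jaw":5}
    - {"dp":[1.65,-0.3,-0.7],"rot":[0.015,-0.126,0.057],"jaw":5}
    - {"dp":[1.55,-0.4,-0.9],"rot":[0.015,-0.126,0.057],"jaw":5}
    - {"dp":[0,0,0],"rot":[0,0,0],"jaw":5}
    - {"dp":[0,0,0],"rot":[0,0,0],"jaw":5}

```text
t: 8.15
eef_pos: [0.6244, 0.0121, 0.3446]
ee_rot: [0.3, 2.622, -0.079]
wrist_force: [0.3, 0.8, -0.9]
width: 0.0591
grasp_force: 65.3
```

Run:
```python
from h import *
import pickle
np.set_printoptions(precision=4,suppress=True)
P,R=pose();print(P,bot.sense()["t"]);q=np.load("seat.npy");S=seatR(q[3],q[4])
print((R.as_matrix().T@S))
p=bot.snapshot("wrist");pickle.dump(p,open("v3.pkl","wb"))
x0,y0,w,h,k=235,0,160,200,3
I=cv2.resize(p["frame"][y0:y0+h,x0:x0+w,::-1],None,fx=k,fy=k,interpolation=cv2.INTER_CUBIC)
e=((proj(p,outline(0)@S.T+q[:3])-[x0-.5,y0-.5])*k);cv2.polylines(I,[np.round(e).astype(int)],True,(0,0,255),1)
d=bot.snapshot("side")["frame"][205:280,325:390,::-1]
D=cv2.resize(d,(316,365),interpolation=cv2.INTER_CUBIC);D=np.pad(D,((0,600-365),(0,0),(0,0)))
cv2.imwrite("pics/v3.png",np.hstack([I,D]));print(I.shape,e)
```

```text
[0.6244 0.0121 0.3446] 8.15
[[-1.     -0.0012 -0.0006]
 [-0.0012  1.     -0.0007]
 [ 0.0006 -0.0007 -1.    ]]
(600, 480, 3) [[ 120.0903 -167.7784]
 [ 133.0991  293.7704]
 [ 190.399   393.6893]
 [ 315.1109  394.0497]
 [ 373.2001  294.4466]
 [ 389.8157 -167.1122]]
```

View pics/v3.png

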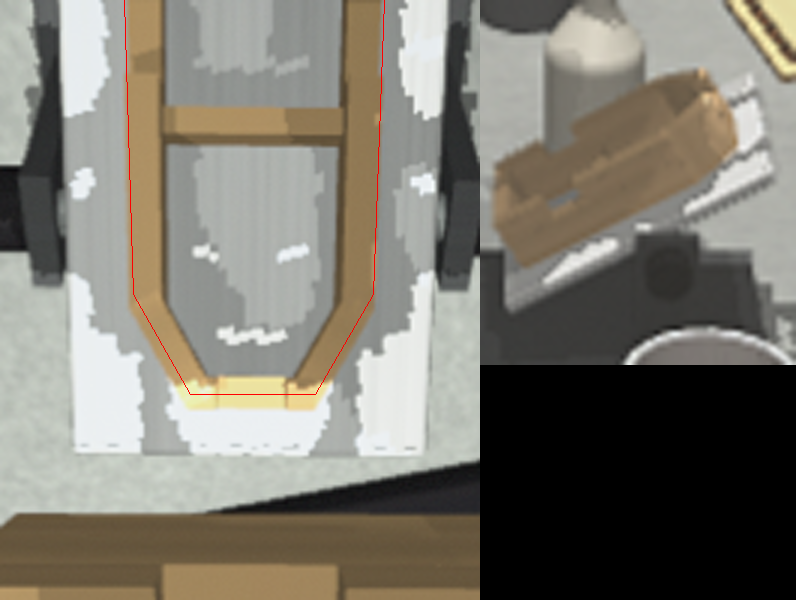

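```bash
cat > fit.py <<'E'
from h import *
import pickle
np.set_printoptions(precision=4,suppress=True)
p1,d,_,_=pickle.load(open("v1.pkl","rb"));p3=pickle.load(open("v3.pkl","rb"))
a=lambda u,v:np.array([u/3+254.5,v/3-.5]);b=lambda u,v:np.array([u/3+234.5,v/3-.5])
obs=[(p1,a(133,86),0,1),(p1,a(342,141),5,1),(p1,a(57,404),1,.7),(p1,a(278,455),4,.7),
 (p3,b(133,299),1,.7),(p3,b(373,299),4,.7),(p3,b(187,408),2,1),(p3,b(320,408),3,1)]
def res(q):
    S=seatR(q[3],q[4]);o=outline()
    r=[w*(proj(pp,S@o[i]+q[:3])[0]-xy) for pp,xy,i,w in obs]
    e=proj(p3,(S@(outline()[[0,1,5,4]]).T).T+q[:3])
    for A,B,u in ((e[0],e[1],124),(e[2],e[3],386)):
        t=b(u,10);s=(t[1]-A[1])/(B[1]-A[1]);r.append([0,A[0]+s*(B[0]-A[0])-t[0]])
    return np.ravel(r)
f=least_squares(res,np.load("seat.npy"));q=f.x
C=np.linalg.inv(f.jac.T@f.jac)
print(q[:3],np.degrees(q[3:]),"sd",np.sqrt(np.diag(C)));print(f.fun.reshape(-1,2))
np.save("seat2.npy",q)
S=seatR(q[3],q[4])
for z in (0,-.03): print((proj(d,outline(z)@S.T+q[:3])))
E
python3 fit.py
```

```text
[0.6133 0.0148 0.1154] [-13.0449  30.6435] sd [0.0005 0.0003 0.0011 0.0058 0.0189]
[[-0.2534  0.0734]
 [ 0.3236  0.0705]
 [-0.2649 -0.5405]
 [ 0.6494  0.1404]
 [-0.3453  1.1726]
 [ 0.6372  1.2716]
 [ 0.9207 -0.8592]
 [-1.0502 -0.7794]
 [ 0.     -0.13  ]
 [ 0.     -0.1869]]
[[327.4388 251.9221]
 [363.4689 233.8034]
 [372.2436 226.0999]
 [371.0303 219.467 ]
 [361.6539 221.2202]
 [327.3498 238.8188]]
[[333.8826 261.0211]
 [369.631  243.383 ]
 [378.2656 235.7327]
 [376.9117 228.9348]
 [367.5451 230.4999]
 [333.497  247.6532]]
```

```bash
sed -i 's/^def res/obs+=[(d,np.array([333.5,259.8]),10,1),(d,np.array([370.3,243.8]),11,1),(d,np.array([372.2,219.4]),3,1)]\ndef res/; s/o=outline()$/o=np.r_[outline(),outline(),outline(-.03)[[0]]]; o=np.r_[outline(),np.zeros((4,3)),outline(-.03)[[0,1]]]/' fit.py; python3 fit.py
python3 - <<'E'
from h import *
import pickle
P,R=pose();p=pickle.load(open("v3.pkl","rb"))
for z in (.037,-.007): print((proj(p,R.apply([[.06,-.03,z],[.06,.03,z]])+P)-[234.5,-.5])*3)
q=np.load("seat2.npy");S=seatR(q[3],q[4]);RT=frame(-S[:,2],-S[:,0])
off=lambda h:q[:3]+S@[0,0,.022+.0151+h]
print("pre",off(.03),"final",off(0),"cur in seat",S.T@(P-q[:3]))
a=off(.10);plan(P,R,a,RT);print();plan(a,RT,off(.025),RT,n=3)
E
```

```text
[0.6135 0.0148 0.1153] [-13.0752  30.1457] sd [0.0004 0.0003 0.0008 0.0058 0.0142]
[[-0.1962 -0.1233]
 [ 0.4506 -0.0614]
 [-0.2877 -0.2631]
 [ 0.5478  0.4247]
 [-0.2997  1.2977]
 [ 0.5885  1.4246]
 [ 0.9529 -0.7418]
 [-1.1141 -0.6426]
 [ 0.2486  1.1281]
 [-0.6343 -0.2406]
 [-0.9863  0.2634]
 [ 0.     -0.0984]
 [ 0.     -0.1329]]
[[327.398  251.7778]
 [363.606  233.9325]
 [372.4242 226.2999]
 [371.2137 219.6634]
 [361.7979 221.345 ]
 [327.3238 238.6793]]
[[333.7486 260.9281]
 [369.6657 243.5594]
 [378.3427 235.9787]
 [376.9943 229.1765]
 [367.5917 230.6708]
 [333.3818 247.5634]]
[[ 24.59855227 532.15586041]
 [489.05093478 533.56858738]]
[[-58.70056821 609.47416281]
 [577.5687529  611.43279943]]
pre [0.5806695  0.02237386 0.17336426] final [0.59534493 0.01896548 0.14742173] cur in seat [1.29181812e-01 1.28465484e-04 1.93344251e-01]
[np.float64(3.2), np.float64(-0.0), np.float64(1.46)] [np.float64(-0.0), np.float64(-0.004), np.float64(-0.0)]
[np.float64(3.21), np.float64(-0.0), np.float64(1.45)] [np.float64(-0.0), np.float64(-0.004), np.float64(-0.0)]
[np.float64(3.22), np.float64(-0.0), np.float64(1.43)] [np.float64(-0.0), np.float64(-0.004), np.float64(-0.0)]
[np.float64(3.22), np.float64(-0.0), np.float64(1.42)] [np.float64(-0.0), np.float64(-0.004), np.float64(-0.0)]

[np.float64(0.0), np.float64(-0.0), np.float64(2.5)] [np.float64(0.0), np.float64(0.0), np.float64(0.0)]
[np.float64(0.0), np.float64(-0.0), np.float64(2.5)] [np.float64(0.0), np.float64(0.0), np.float64(0.0)]
[np.float64(0.0), np.float64(-0.0), np.float64(2.5)] [np.float64(0.0), np.float64(0.0), np.float64(0.0)]
```

Call:
move_arm:
  commands:
    - {"dp":[3.2,0,1.45],"rot":[0,-0.004,0],"jaw":5}
    - {"dp":[3.2,0,1.45],"rot":[0,-0.004,0],"jaw":5}
    - {"dp":[3.2,0,1.45],"rot":[0,-0.004,0],"jaw":5}
    - {"dp":[3.15,0,1.45],"rot":[0,-0.004,0],"jaw":5}
    - {"dp":[0,0,2.6],"rot":[0,0,0],"jaw":5}
    - {"dp":[0,0,2.6],"rot":[0,0,0],"jaw":5}
    - {"dp":[0,0,2.6],"rot":[0,0,0],"jaw":5}
    - {"dp":[0,0,0],"rot":[0,0,0],"jaw":5}
    - {"dp":[0,0,0],"rot":[0,0,0],"jaw":5}

```text
t: 9.15
eef_pos: [0.5856, 0.0208, 0.1651]
ee_rot: [0.301, 2.605, -0.082]
wrist_force: [-0.1, 0.5, -1.6]
width: 0.0591
grasp_force: 65.2
```

```bash
cat > look.py <<'E'
from h import *
import sys,pickle
np.set_printoptions(precision=4,suppress=True)
# args: name, dx (part x in tool), depth, half height
n=sys.argv[1];dx,dz,hh=map(float,sys.argv[2:5])
P,R=pose();q=np.load("seat2.npy");S=seatR(q[3],q[4])
print(bot.sense()["t"],"tcp in seat",S.T@(P-q[:3]),"rot err",Ro.from_matrix(S.T@R.as_matrix()@np.diag([-1,1,-1])).as_rotvec())
d=bot.snapshot("side");pickle.dump(d,open(n+".pkl","wb"))
x0,y0,w,h,k=310,180,80,100,6
I=cv2.resize(d["frame"][y0:y0+h,x0:x0+w,::-1],None,fx=k,fy=k,interpolation=cv2.INTER_CUBIC)
J=I.copy()
H=R.as_matrix()@np.diag([-1,1,-1])
for X,c in ((outline(0)@S.T+q[:3],(0,0,255)),(outline(-hh)@H.T+R.apply([dx,0,dz])+P,(255,0,0)),(outline(hh)@H.T+R.apply([dx,0,dz])+P,(0,255,0))):
    e=(proj(d,X)-[x0-.5,y0-.5])*k;cv2.polylines(J,[np.round(e).astype(int)],True,c,1)
s=bot.snapshot("scene")["frame"][225:300,300:355,::-1]
s=cv2.resize(s,(320,436),interpolation=cv2.INTER_CUBIC)
cv2.imwrite("pics/"+n+".png",np.hstack([J,np.pad(s,((0,164),(0,0),(0,0)))]))
E
python3 look.py l1 0.0015 0.0151 0.022
```

```text
9.15 tcp in seat [ 0.0003 -0.0005  0.0574] rot err [-0.0022  0.0042 -0.0015]
```

View pics/l1.png

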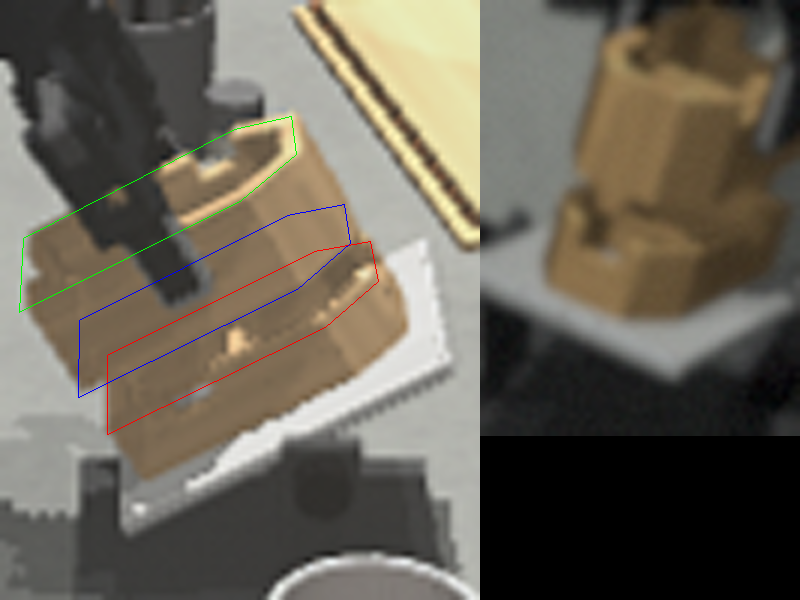

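Call:
move_arm:
  commands:
    - {"dp":[0,0,0.4],"rot":[0,-0.004,0],"jaw":5}
    - {"dp":[0,0,0.4],"rot":[0,0,0],"jaw":5}
    - {"dp":[0,0,0.3],"rot":[0,0,0],"jaw":5}
    - {"dp":[0,0,0.2],"rot":[0,0,0],"jaw":5}
    - {"dp":[0,0,0.1],"rot":[0,0,0],"jaw":5}
    - {"dp":[0,0,0.1],"rot":[0,0,0],"jaw":5}
    - {"dp":[0,0,0],"rot":[0,0,0],"jaw":5}

```text
t: 9.95
eef_pos: [0.5912, 0.0192, 0.1516]
ee_rot: [0.3, 2.601, -0.082]
wrist_force: [0.7, -0.5, -1.8]
width: 0.0588
grasp_force: 65.2
```

Call:
move_arm:
  commands:
    - {"dp":[0,0,0.1],"rot":[0,0,0],"jaw":5}
    - {"dp":[0,0,0.1],"rot":[0,0,0],"jaw":5}
    - {"dp":[0,0,0],"rot":[0,0,0],"jaw":5}

```text
t: 10.25
eef_pos: [0.5922, 0.0189, 0.1499]
ee_rot: [0.3, 2.6, -0.082]
wrist_force: [0.6, 0.1, -1.8]
width: 0.0588
grasp_force: 65.2
```

```bash
cat > st.py <<'E'
from h import *
np.set_printoptions(precision=4,suppress=True)
s=bot.sense();P,R=pose();q=np.load("seat2.npy");S=seatR(q[3],q[4])
print(s["t"],"tcp in seat mm",S.T@(P-q[:3])*1e3,"force seat",S.T@np.array(s["wrist_force"]),"tq",S.T@np.array(s["wrist_torque"]),s["width"])
E
python3 st.py
```

```text
10.25 tcp in seat mm [-1.373  -0.7335 40.7818] force seat [-0.402   0.1887 -1.811 ] tq [-0.057   0.381   0.0365] 0.05878940250702722
```

Call:
move_arm:
  commands:
    - {"dp":[-0.1,0.05,0.05],"rot":[0,0,0],"jaw":5}
    - {"dp":[0,0,0.1],"rot":[0,0,0],"jaw":5}
    - {"dp":[0,0,0.1],"rot":[0,0,0],"jaw":5}
    - {"dp":[0,0,0],"rot":[0,0,0],"jaw":5}

```text
t: 10.65
eef_pos: [0.594, 0.0192, 0.1491]
ee_rot: [0.3, 2.6, -0.082]
wrist_force: [-10.9, 2.7, 7.7]
width: 0.0592
grasp_force: 67.2
```

```bash
python3 st.py
```

```text
10.65 tcp in seat mm [-0.3047 -0.1056 39.1845] force seat [-5.8114  0.1615 12.3245] tq [-0.2073  0.5308 -0.0448] 0.05918091857753955
```

Call:
move_arm:
  commands:
    - {"dp":[0.07,0,0],"rot":[0,0,0],"jaw":5}
    - {"dp":[0,0,0.1],"rot":[0,0,0],"jaw":5}
    - {"dp":[0,0,0],"rot":[0,0,0],"jaw":5}

```text
t: 10.95
eef_pos: [0.5941, 0.0192, 0.1488]
ee_rot: [0.3, 2.6, -0.083]
wrist_force: [-15.3, 2.8, 12.1]
width: 0.0588
grasp_force: 68.3
```

```bash
python3 st.py;python3 look.py l2 0.0005 0.0151 0.022
```

```text
10.95 tcp in seat mm [-0.4421 -0.0615 38.912 ] force seat [-7.3308 -0.6941 18.2323] tq [-0.4581  0.5044 -0.0441] 0.05881969138415932
10.95 tcp in seat [-0.0004 -0.0001  0.0389] rot err [-0.002  -0.001  -0.0013]
```

View pics/l2.png

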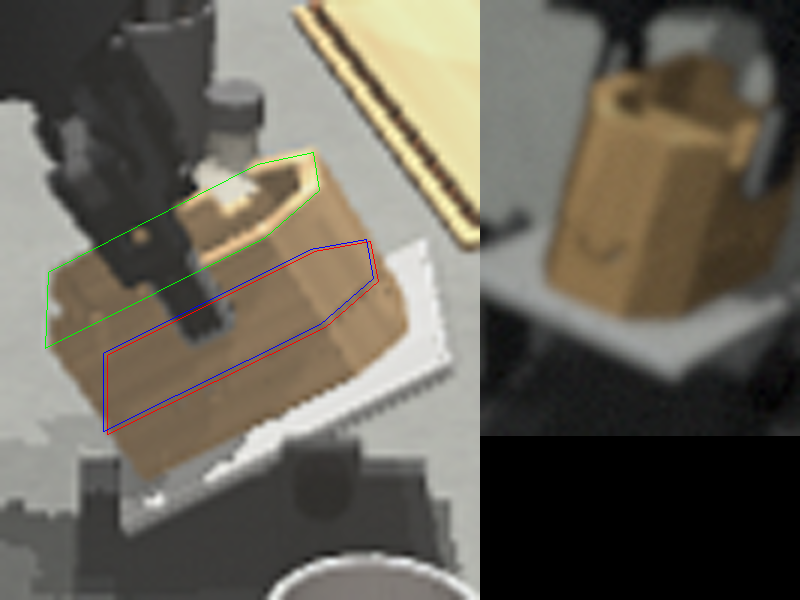

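Call:
move_arm:
  commands:
    - {"dp":[0,0,-0.06],"rot":[0,0,0],"jaw":5}
    - {"dp":[0,0,0],"rot":[0,0,0],"jaw":6.2}
    - {"dp":[0,0,0],"rot":[0,0,0],"jaw":7}
    - {"dp":[0,0,0],"rot":[0,0,0],"jaw":8.5}
    - {"dp":[0,0,0],"rot":[0,0,0],"jaw":8.5}
    - {"dp":[0,0,0],"rot":[0,0,0],"jaw":8.5}
    - {"dp":[0,0,-1],"rot":[0,0,0],"jaw":8.5}
    - {"dp":[0,0,-2.5],"rot":[0,0,0],"jaw":8.5}
    - {"dp":[0,0,-4],"rot":[0,0,0],"jaw":8.5}
    - {"dp":[0,0,-4.5],"rot":[0,0,0],"jaw":8.5}

```text
t: 12.05
eef_pos: [0.5337, 0.0329, 0.2514]
ee_rot: [0.3, 2.603, -0.083]
wrist_force: [0.9, 0.7, 0.0]
width: 0.085
grasp_force: 0.0
```

Run:
```python
from h import *
import pickle
P,R=pose();p=bot.snapshot("wrist");d=bot.snapshot("side");s=bot.snapshot("scene")
pickle.dump((p,d,s,P,R.as_matrix()),open("m1.pkl","wb"));print(P,bot.sense()["width"],bot.sense()["qpos"])
for n,k in (("w",p),("d",d),("s",s)):
    q=np.load("seat2.npy");S=seatR(q[3],q[4])
    for t,X in (("middle_center",.022),("middle_nose",.022)):
        e=proj(k,q[:3]+S@[.056*(t[-1]=="e"),0,X])[0];print(n,t,[(r["xy"],round(r["conf"],2)) for r in bot.pinpoint(k,t)[:2]],e)
T=np.array([.463,-.327,.20]);T1=np.array([.50,-.05,.28])
print()
plan(P,R,T,frame([0,0,-1],[-1,.05,0]))
```

```text
[0.53372069 0.0329209  0.25137575] 0.08476341825998124 [ 0.11973451 -0.28597616  2.23128231 -0.26907313  0.70577891 -1.05958944]
w middle_center [([314.9, 238.8], 0.93)] [319.34076902 238.28911059]
w middle_nose [([316.0, 312.7], 0.93)] [319.17010506 312.4912381 ]
d middle_center [([342.2, 229.0], 0.71), ([252.3, 399.8], 0.66)] [344.69371885 227.22139225]
d middle_nose [([363.6, 210.9], 0.7)] [365.88714933 216.52146018]
s middle_center [([337.7, 251.7], 0.85)] [333.87083669 251.46860037]
s middle_nose [([322.3, 255.4], 0.75)] [323.59128337 256.44341926]

[np.float64(0.16), np.float64(-4.07), np.float64(0.57)] [np.float64(-0.005), np.float64(0.058), np.float64(-0.02)]
[np.float64(0.21), np.float64(-4.07), np.float64(0.56)] [np.float64(-0.005), np.float64(0.058), np.float64(-0.02)]
[np.float64(0.25), np.float64(-4.07), np.float64(0.55)] [np.float64(-0.005), np.float64(0.058), np.float64(-0.02)]
[np.float64(0.3), np.float64(-4.07), np.float64(0.55)] [np.float64(-0.005), np.float64(0.058), np.float64(-0.02)]
[np.float64(0.35), np.float64(-4.06), np.float64(0.54)] [np.float64(-0.005), np.float64(0.058), np.float64(-0.02)]
[np.float64(0.4), np.float64(-4.06), np.float64(0.54)] [np.float64(-0.005), np.float64(0.058), np.float64(-0.02)]
[np.float64(0.45), np.float64(-4.05), np.float64(0.55)] [np.float64(-0.005), np.float64(0.058), np.float64(-0.02)]
[np.float64(0.49), np.float64(-4.05), np.float64(0.55)] [np.float64(-0.005), np.float64(0.058), np.float64(-0.02)]
[np.float64(0.54), np.float64(-4.04), np.float64(0.56)] [np.float64(-0.005), np.float64(0.058), np.float64(-0.02)]
```

Call:
move_arm:
  commands:
    - {"dp":[0.1,-4.07,0.57],"rot":[-0.005,0.058,-0.02],"jaw":8.5}
    - {"dp":[0.2,-4.07,0.56],"rot":[-0.005,0.058,-0.02],"jaw":8.5}
    - {"dp":[0.25,-4.07,0.55],"rot":[-0.005,0.058,-0.02],"jaw":8.5}
    - {"dp":[0.3,-4.07,0.55],"rot":[-0.005,0.058,-0.02],"jaw":8.5}
    - {"dp":[0.35,-4.06,0.54],"rot":[-0.005,0.058,-0.02],"jaw":8.5}
    - {"dp":[0.4,-4.06,0.54],"rot":[-0.005,0.058,-0.02],"jaw":8.5}
    - {"dp":[0.45,-4.05,0.55],"rot":[-0.005,0.058,-0.02],"jaw":8.5}
    - {"dp":[0.5,-4.05,0.55],"rot":[-0.005,0.058,-0.02],"jaw":8.5}
    - {"dp":[0.55,-4.04,0.56],"rot":[-0.005,0.058,-0.02],"jaw":8.5}
    - {"dp":[0,0,0],"rot":[0,0,0],"jaw":8.5}

```text
t: 13.5
eef_pos: [0.4648, -0.3316, 0.1982]
ee_rot: [-0.079, -3.138, 0.006]
wrist_force: [0.3, -0.2, -0.5]
width: 0.085
grasp_force: 0.0
```

```bash
cat >> h.py <<'E'
def wood(p,rows=(0,480)):
    f=p["frame"].astype(int);m=((f[...,0]-f[...,2])>30).astype(np.uint8)
    m[:rows[0]]=0;m[rows[1]:]=0
    m=cv2.morphologyEx(m,cv2.MORPH_CLOSE,np.ones((5,5)));m=cv2.morphologyEx(m,cv2.MORPH_OPEN,np.ones((5,5)));return m
def hullmask(p,X):
    h=cv2.convexHull(np.round(proj(p,X)*8).astype(np.int32));m=np.zeros((480,640),np.uint8)
    cv2.fillConvexPoly(m,h,1,cv2.LINE_8,3);return m
E
python3 - <<'E'
from h import *
import pickle
from scipy.optimize import minimize
np.set_printoptions(precision=4,suppress=True)
P,R=pose();p=bot.snapshot("wrist");save(p,"c1.png");pickle.dump((p,P,R.as_matrix()),open("c1.pkl","wb"))
print(P,bot.sense()["t"],bot.sense()["qpos"])
for t in ("cap_center","cap_nose"): print(t,[(r["xy"],round(r["conf"],2),atz(p,r["xy"],.029)) for r in bot.pinpoint(p,t)[:3]])
m=wood(p,(0,330))
n,l,st,ce=cv2.connectedComponentsWithStats(m)
for i in range(1,n):
    if st[i,4]>500: print(st[i],ce[i],p["frame"][l==i].mean(0))
E
```

```text
[ 0.4648 -0.3316  0.1982] 13.55 [-0.6584  0.1095  1.8955 -0.0027  1.1361 -2.1779]
cap_center [([320.7, 213.6], 0.88, array([ 0.4584, -0.3303,  0.029 ])), ([317.1, 425.8], 0.76, array([ 0.654 , -0.3426,  0.029 ])), ([89.3, 86.6], 0.68, array([ 0.3635, -0.481 ,  0.029 ]))]
cap_nose [([8.2, 105.7], 0.93, array([ 0.3732, -0.5381,  0.029 ])), ([313.2, 285.5], 0.87, array([ 0.5167, -0.3389,  0.029 ]))]
[    0    11   198   136 20293] [93.2125 80.792 ] [169.4785 174.9882  10.9561]
[  276   130    99   173 14107] [322.1002 212.1933] [159.2824 143.7119  99.4688]
[ 134  283   81   47 2306] [172.4267 306.4983] [158.0369 155.8747 118.1067]
```

Run:
```python
from h import *
import pickle
from scipy.optimize import minimize
np.set_printoptions(precision=4,suppress=True)
p,P,R=pickle.load(open("c1.pkl","rb"));R=Ro.from_matrix(R)
m=wood(p,(0,330));_,l=cv2.connectedComponents(m);m=(l==l[212,322]).astype(np.uint8)
def cost(v):
    c,s=np.cos(v[2]),np.sin(v[2]);Q=np.array([[c,-s,0],[s,c,0],[0,0,1]])
    X=np.r_[outline(.049),outline(.009)]@Q.T+[v[0],v[1],0];h=hullmask(p,X)
    return (h!=m).sum()/m.sum()
f=min((minimize(cost,[.462,-.33,y],method="Nelder-Mead",options=dict(initial_simplex=[[.462,-.33,y],[.466,-.33,y],[.462,-.325,y],[.462,-.33,y+.06]],xatol=1e-4)) for y in (-.1,0)),key=lambda f:f.fun)
print("cap",f.x,np.degrees(f.x[2]),f.fun)
v=f.x;x=np.array([np.cos(v[2]),np.sin(v[2]),0]);RT=frame([0,0,-1],-x)
T=np.r_[v[:2],.10];plan(P,R,T,RT,n=3)
# seated middle
p,d,s,P,R=pickle.load(open("m1.pkl","rb"));q=np.load("seat2.npy")
m=wood(p,(0,360));_,l=cv2.connectedComponents(m)
h0=None
def X(v):
    S=seatR(q[3]+v[2],q[4]); return np.r_[outline(.044+v[3]),outline(-.03)]@S.T+q[:3]+seatR(q[3],q[4])@[v[0],v[1],0]
# fill holes: take outer contour of component nearest centre
cs,_=cv2.findContours(m,cv2.RETR_EXTERNAL,cv2.CHAIN_APPROX_NONE);c=max(cs,key=cv2.contourArea);print("area",cv2.contourArea(c),cv2.boundingRect(c))
M=np.zeros_like(m);cv2.drawContours(M,[cv2.convexHull(c)],-1,1,-1)
print(cv2.boundingRect(hullmask(p,X([0,0,0,0]))))
g=lambda v:((hullmask(p,X(v))!=M).sum())/M.sum()
f=minimize(g,[0,0,0,0],method="Nelder-Mead",options=dict(initial_simplex=[[0,0,0,0],[.004,0,0,0],[0,.004,0,0],[0,0,.04,0],[0,0,0,.003]],xatol=1e-4));print("mid",f.x,g([0,0,0,0]),f.fun)
```

```text
cap [ 0.4612 -0.33   -0.1253] -7.17880576761589 0.016374849365563195
[np.float64(0.12), np.float64(0.06), np.float64(3.27)] [np.float64(-0.001), np.float64(-0.001), np.float64(0.025)]
[np.float64(0.12), np.float64(0.05), np.float64(3.27)] [np.float64(-0.001), np.float64(-0.001), np.float64(0.025)]
[np.float64(0.12), np.float64(0.04), np.float64(3.27)] [np.float64(-0.001), np.float64(-0.001), np.float64(0.025)]
area 24252.0 (208, 144, 226, 216)
(267, 140, 106, 195)
mid [-0.0024 -0.0191 -0.3973  0.0483] 0.51956745623069 0.327361916635048
```

Call:
move_arm:
  commands:
    - {"dp":[0.12,0.06,3.27],"rot":[0,0,0.025],"jaw":8.5}
    - {"dp":[0.12,0.05,3.27],"rot":[0,0,0.025],"jaw":8.5}
    - {"dp":[0.12,0.04,3.27],"rot":[0,0,0.025],"jaw":8.5}
    - {"dp":[0,0,1.9],"rot":[0,0,0],"jaw":8.5}
    - {"dp":[0,0,1.9],"rot":[0,0,0],"jaw":8.5}
    - {"dp":[0,0,1.9],"rot":[0,0,0],"jaw":8.5}
    - {"dp":[0,0,0],"rot":[0,0,0],"jaw":8.5}
    - {"dp":[0,0,0],"rot":[0,0,0],"jaw":6.8}
    - {"dp":[0,0,0],"rot":[0,0,0],"jaw":6.2}
    - {"dp":[0,0,0],"rot":[0,0,0],"jaw":5.5}

```text
t: 14.65
eef_pos: [0.4639, -0.3271, 0.0484]
ee_rot: [0.19, 3.13, -0.011]
wrist_force: [-0.2, -0.4, 3.9]
width: 0.0591
grasp_force: 65.8
```

Call:
move_arm:
  commands:
    - {"dp":[0,0,0],"rot":[0,0,0],"jaw":5}
    - {"dp":[0,0,0],"rot":[0,0,0],"jaw":5}
    - {"dp":[0,0,0],"rot":[0,0,0],"jaw":5}
    - {"dp":[0,0,0],"rot":[0,0,0],"jaw":5}

```text
t: 15.05
eef_pos: [0.4639, -0.3271, 0.0483]
ee_rot: [0.191, 3.13, -0.01]
wrist_force: [0.1, 0.9, 7.3]
width: 0.0589
grasp_force: 65.9
```

Run:
```python
from h import *
import pickle
from scipy.optimize import minimize
np.set_printoptions(precision=4,suppress=True)
P,R=pose();print(P,R.as_matrix())
v=np.array([.4612,-.33,.029]);print("cap in tool mm",R.inv().apply(v-P)*1e3)
p,d,s,_,_=pickle.load(open("m1.pkl","rb"));q=np.load("seat2.npy");S=seatR(q[3],q[4])
f=p["frame"].astype(int);k=f[...,0]-f[...,2]
e=proj(p,outline(.044)@S.T+q[:3]);print(e)
for r in (180,200,220,240,260,270): print(r,np.flatnonzero(k[r]>30)[[0,-1]],[ (a[0],a[-1]) for a in np.split(np.flatnonzero(k[r]>30),np.flatnonzero(np.diff(np.flatnonzero(k[r]>30))>1)+1) if len(a)>3])
for c in (300,320,340): a=np.flatnonzero(k[:370,c]>30);print(c,[(b[0],b[-1]) for b in np.split(a,np.flatnonzero(np.diff(a)>1)+1) if len(b)>3])
```

```text
[ 0.4639 -0.3271  0.0483] [[-0.9926  0.1214  0.0054]
 [ 0.1213  0.9926 -0.0067]
 [-0.0062 -0.006  -1.    ]]
cap in tool mm [ 2.4673 -3.095  19.3331]
[[267.2452 150.7103]
 [273.0428 301.5275]
 [295.2293 333.9535]
 [343.1867 334.064 ]
 [365.5517 301.7162]
 [372.0847 150.7952]]
180 [268 370] [(np.int64(268), np.int64(289)), (np.int64(349), np.int64(370))]
200 [  0 369] [(np.int64(0), np.int64(5)), (np.int64(268), np.int64(290)), (np.int64(349), np.int64(369))]
220 [  0 368] [(np.int64(0), np.int64(28)), (np.int64(269), np.int64(368))]
240 [  0 639] [(np.int64(0), np.int64(56)), (np.int64(272), np.int64(290)), (np.int64(348), np.int64(367)), (np.int64(554), np.int64(639))]
260 [  0 639] [(np.int64(0), np.int64(62)), (np.int64(270), np.int64(290)), (np.int64(347), np.int64(366)), (np.int64(552), np.int64(639))]
270 [  0 639] [(np.int64(0), np.int64(58)), (np.int64(271), np.int64(296)), (np.int64(341), np.int64(363)), (np.int64(553), np.int64(639))]
300 [(np.int64(144), np.int64(163)), (np.int64(208), np.int64(234)), (np.int64(276), np.int64(369))]
320 [(np.int64(144), np.int64(161)), (np.int64(208), np.int64(234)), (np.int64(282), np.int64(369))]
340 [(np.int64(144), np.int64(163)), (np.int64(208), np.int64(234)), (np.int64(271), np.int64(369))]
```

Run:
```python
from h import *
P,R=pose();q=np.load("seat2.npy");S=seatR(q[3],q[4])
T1=P+[0,0,.165];T=q[:3]+S@[.0018,0,.0852+.055];print(T)
plan(T1,R,T,frame(-S[:,2],-S[:,0]),step=.046)
```

```text
[0.54642656 0.03032679 0.23748152]
[np.float64(-0.48), np.float64(4.56), np.float64(-0.33)] [np.float64(0.003), np.float64(-0.065), np.float64(0.013)]
[np.float64(-0.44), np.float64(4.56), np.float64(-0.31)] [np.float64(0.003), np.float64(-0.065), np.float64(0.013)]
[np.float64(-0.4), np.float64(4.57), np.float64(-0.29)] [np.float64(0.003), np.float64(-0.065), np.float64(0.013)]
[np.float64(-0.36), np.float64(4.57), np.float64(-0.28)] [np.float64(0.003), np.float64(-0.065), np.float64(0.013)]
[np.float64(-0.32), np.float64(4.58), np.float64(-0.27)] [np.float64(0.003), np.float64(-0.065), np.float64(0.013)]
[np.float64(-0.28), np.float64(4.58), np.float64(-0.27)] [np.float64(0.003), np.float64(-0.065), np.float64(0.013)]
[np.float64(-0.23), np.float64(4.58), np.float64(-0.26)] [np.float64(0.003), np.float64(-0.065), np.float64(0.013)]
[np.float64(-0.19), np.float64(4.58), np.float64(-0.26)] [np.float64(0.003), np.float64(-0.065), np.float64(0.013)]
```

Call:
move_arm:
  commands:
    - {"dp":[0,0,-1],"rot":[0,0,0],"jaw":5}
    - {"dp":[0,0,-3],"rot":[0,0,0],"jaw":5}
    - {"dp":[0,0,-4.2],"rot":[0,0,0],"jaw":5}
    - {"dp":[0,0,-4.2],"rot":[0,0,0],"jaw":5}
    - {"dp":[0,0,-4.2],"rot":[0,0,0],"jaw":5}
    - {"dp":[-0.45,4.5,-0.3],"rot":[0.003,-0.065,0.013],"jaw":5}
    - {"dp":[-0.45,4.5,-0.3],"rot":[0.003,-0.065,0.013],"jaw":5}
    - {"dp":[-0.4,4.5,-0.3],"rot":[0.003,-0.065,0.013],"jaw":5}
    - {"dp":[-0.35,4.5,-0.3],"rot":[0.003,-0.065,0.013],"jaw":5}

```text
t: 15.95
eef_pos: [0.5018, -0.1477, 0.2245]
ee_rot: [0.252, 2.867, -0.046]
wrist_force: [1.1, 0.3, -2.9]
width: 0.0588
grasp_force: 65.6
```

Call:
move_arm:
  commands:
    - {"dp":[-0.3,4.5,-0.3],"rot":[0.003,-0.065,0.013],"jaw":5}
    - {"dp":[-0.3,4.5,-0.3],"rot":[0.003,-0.065,0.013],"jaw":5}
    - {"dp":[-0.25,4.5,-0.25],"rot":[0.003,-0.065,0.013],"jaw":5}
    - {"dp":[-0.2,4.5,-0.25],"rot":[0.003,-0.065,0.013],"jaw":5}
    - {"dp":[0,0,0],"rot":[0,0,0],"jaw":5}
    - {"dp":[0,0,0],"rot":[0,0,0],"jaw":5}

```text
t: 16.55
eef_pos: [0.5416, 0.0267, 0.236]
ee_rot: [0.291, 2.608, -0.08]
wrist_force: [-0.4, -0.3, -2.4]
width: 0.059
grasp_force: 65.9
```

```bash
cat > nxt.py <<'E'
from h import *
import sys
P,R=pose();q=np.load("seat2.npy");S=seatR(q[3],q[4])
T=q[:3]+S@(np.array([float(a) for a in sys.argv[1:4]])/1e3);plan(P,R,T,frame(-S[:,2],-S[:,0]),n=int(sys.argv[4]))
E
python3 st.py; python3 nxt.py 1.8 0 105 3
```

```text
16.55 tcp in seat mm [ -2.2626  -4.6036 140.8642] force seat [-1.4676 -0.4037 -1.8933] tq [-0.0254  0.4481  0.0079] 0.058950643798922356
[np.float64(-0.14), np.float64(0.15), np.float64(1.19)] [np.float64(0.0), np.float64(-0.002), np.float64(0.002)]
[np.float64(-0.14), np.float64(0.15), np.float64(1.19)] [np.float64(0.0), np.float64(-0.002), np.float64(0.002)]
[np.float64(-0.14), np.float64(0.15), np.float64(1.2)] [np.float64(0.0), np.float64(-0.002), np.float64(0.002)]
```

Call:
move_arm:
  commands:
    - {"dp":[-0.15,0.15,1.2],"rot":[0,-0.002,0.002],"jaw":5}
    - {"dp":[-0.14,0.15,1.2],"rot":[0,-0.002,0.002],"jaw":5}
    - {"dp":[-0.14,0.15,1.2],"rot":[0,-0.002,0.002],"jaw":5}
    - {"dp":[0,0,0],"rot":[0,0,0],"jaw":5}
    - {"dp":[0,0,0],"rot":[0,0,0],"jaw":5}

```text
t: 17.05
eef_pos: [0.5649, 0.0233, 0.2062]
ee_rot: [0.306, 2.601, -0.081]
wrist_force: [0.2, -0.5, -3.0]
width: 0.0587
grasp_force: 65.7
```

```bash
python3 st.py; sed -i 's/x0,y0,w,h,k=310,180,80,100,6/x0,y0,w,h,k=298,160,92,115,5/; s/outline(0)@S.T+q/outline(.044)@S.T+q/' look.py; python3 look.py l3 0.0025 0.0193 0.020
python3 - <<'E'
from h import *
P,R=pose();p=bot.snapshot("wrist")
for z in (.0393,-.0007): print("pred rows dx=0",proj(p,R.apply([[.06,0,z]])+P)[0])
for c in (250,320,390):
    print(c,[tuple(map(int,p["frame"][r,c])) for r in range(150,215,4)])
E
```

```text
17.05 tcp in seat mm [  3.0026  -2.6588 103.3378] force seat [-1.2762 -0.478  -2.733 ] tq [ 0.025   0.4109 -0.0116] 0.058671660724217034
17.05 tcp in seat [ 0.003  -0.0027  0.1033] rot err [-0.0019  0.001  -0.0058]
pred rows dx=0 [319.10286387 164.56598573]
pred rows dx=0 [319.59135341 183.55578372]
250 [(164, 166, 162), (168, 172, 168), (164, 167, 164), (96, 79, 55), (96, 81, 57), (96, 82, 58), (101, 85, 58), (126, 105, 73), (154, 129, 90), (154, 128, 89), (154, 129, 89), (155, 129, 89), (154, 129, 89), (154, 128, 89), (155, 129, 89), (153, 127, 88), (154, 128, 88)]
320 [(151, 127, 88), (152, 127, 88), (95, 79, 56), (107, 89, 64), (98, 83, 59), (95, 80, 56), (100, 84, 60), (143, 119, 82), (153, 128, 89), (153, 128, 88), (153, 127, 89), (153, 128, 89), (153, 127, 89), (154, 129, 90), (143, 119, 82), (143, 120, 83), (143, 119, 82)]
390 [(161, 148, 125), (170, 161, 144), (177, 170, 153), (96, 81, 57), (98, 84, 59), (95, 81, 56), (103, 87, 60), (152, 127, 87), (154, 128, 88), (154, 129, 89), (155, 129, 90), (155, 128, 89), (156, 130, 90), (156, 131, 89), (153, 128, 87), (154, 130, 88), (155, 130, 89)]Traceback (most recent call last):
  File "look.py", line 17, in <module>
    cv2.imwrite("pics/"+n+".png",np.hstack([J,np.pad(s,((0,164),(0,0),(0,0)))]))
                                 ~~~~~~~~~^^^^^^^^^^^^^^^^^^^^^^^^^^^^^^^^^^^^^
    return _nx.concatenate(arrs, 1, dtype=dtype, casting=casting)
           ~~~~~~~~~~~~~~~^^^^^^^^^^^^^^^^^^^^^^^^^^^^^^^^^^^^^^^
ValueError: all the input array dimensions except for the concatenation axis must match exactly, but along dimension 0, the array at index 0 has size 575 and the array at index 1 has size 600
```

```bash
python3 nxt.py 0.4 0 98 2
```

```text
[np.float64(0.19), np.float64(0.09), np.float64(0.33)] [np.float64(-0.0), np.float64(0.001), np.float64(-0.003)]
[np.float64(0.19), np.float64(0.09), np.float64(0.33)] [np.float64(-0.0), np.float64(0.001), np.float64(-0.003)]
```

```bash
python3 st.py; python3 st.py
```

```text
17.2 tcp in seat mm [  4.1405  -1.7616 104.6806] force seat [-0.4148  0.6533 -1.7642] tq [0.0622 0.431  0.0353] 0.05899053079845846
17.2 tcp in seat mm [  4.1405  -1.7616 104.6806] force seat [-0.4148  0.6533 -1.7642] tq [0.0622 0.431  0.0353] 0.05899053079845846
```

Call:
move_arm:
  commands:
    - {"dp":[0.19,0.09,0.2],"rot":[0,0.001,-0.003],"jaw":5}
    - {"dp":[0.19,0.09,0.2],"rot":[0,0.001,-0.003],"jaw":5}
    - {"dp":[0,0,0],"rot":[0,0,0],"jaw":5}
    - {"dp":[0,0,0],"rot":[0,0,0],"jaw":5}
    - {"dp":[0,0,0],"rot":[0,0,0],"jaw":5}

```text
t: 17.7
eef_pos: [0.5644, 0.0267, 0.2024]
ee_rot: [0.296, 2.601, -0.081]
wrist_force: [-0.2, -0.5, -3.1]
width: 0.0585
grasp_force: 65.8
```

```bash
python3 st.py
```

```text
17.7 tcp in seat mm [  0.0112   0.5181 100.7017] force seat [-1.6759 -0.5285 -2.6431] tq [ 0.0114  0.4349 -0.0251] 0.05845503686590513
```

Call:
move_arm:
  commands:
    - {"dp":[0,0,0.3],"rot":[0,0,0],"jaw":5}
    - {"dp":[0,0,0.2],"rot":[0,0,0],"jaw":5}
    - {"dp":[0,0,0.2],"rot":[0,0,0],"jaw":5}
    - {"dp":[0,0,0.1],"rot":[0,0,0],"jaw":5}
    - {"dp":[0,0,0.1],"rot":[0,0,0],"jaw":5}
    - {"dp":[0,0,0],"rot":[0,0,0],"jaw":5}

```text
t: 18.3
eef_pos: [0.5687, 0.0255, 0.1942]
ee_rot: [0.296, 2.602, -0.081]
wrist_force: [-0.8, 0.3, -2.1]
width: 0.0588
grasp_force: 65.8
```

```bash
python3 st.py
```

```text
18.3 tcp in seat mm [-0.2356  0.3123 91.3764] force seat [-1.7759  0.1521 -1.3642] tq [ 0.051   0.4423 -0.005 ] 0.058837434404806474
```

Call:
move_arm:
  commands:
    - {"dp":[0,0,0.1],"rot":[0,0,0],"jaw":5}
    - {"dp":[0,0,0.1],"rot":[0,0,0],"jaw":5}
    - {"dp":[0,0,0],"rot":[0,0,0],"jaw":5}

```text
t: 18.6
eef_pos: [0.5697, 0.0253, 0.1927]
ee_rot: [0.296, 2.602, -0.081]
wrist_force: [-0.4, -0.8, -2.5]
width: 0.0589
grasp_force: 65.8
```

```bash
python3 st.py
```

```text
18.6 tcp in seat mm [-0.1496  0.3299 89.4907] force seat [-1.459  -0.8527 -2.0518] tq [-0.0113  0.485   0.0261] 0.058872640189566304
```

h = 4.3 mm with no contact, so the lugs have entered. On down.

Call:
move_arm:
  commands:
    - {"dp":[0,0,0.1],"rot":[0,0,0],"jaw":5}
    - {"dp":[0,0,0.1],"rot":[0,0,0],"jaw":5}
    - {"dp":[0,0,0],"rot":[0,0,0],"jaw":5}

```text
t: 18.9
eef_pos: [0.5706, 0.025, 0.1908]
ee_rot: [0.296, 2.602, -0.081]
wrist_force: [-0.1, -1.1, -2.5]
width: 0.0588
grasp_force: 65.8
```

```bash
python3 st.py
```

```text
18.9 tcp in seat mm [-0.2502  0.3257 87.419 ] force seat [-1.0908 -1.0718 -2.2562] tq [-0.0112  0.4266 -0.0159] 0.05875844358780211
```

Call:
move_arm:
  commands:
    - {"dp":[0,0,0.1],"rot":[0,0,0],"jaw":5}
    - {"dp":[0,0,0],"rot":[0,0,0],"jaw":5}

```text
t: 19.1
eef_pos: [0.5712, 0.025, 0.1902]
ee_rot: [0.296, 2.601, -0.081]
wrist_force: [-2.1, 0.4, -1.1]
width: 0.0586
grasp_force: 66.2
```

```bash
python3 st.py
```

```text
19.1 tcp in seat mm [-0.0256  0.3938 86.6328] force seat [-2.355  -0.0547  0.1296] tq [ 0.0032  0.5123 -0.0162] 0.058626771698520146
```

Call:
move_arm:
  commands:
    - {"dp":[0,0,0.1],"rot":[0,0,0],"jaw":5}
    - {"dp":[0,0,0],"rot":[0,0,0],"jaw":5}

```text
t: 19.3
eef_pos: [0.5717, 0.0248, 0.19]
ee_rot: [0.297, 2.601, -0.081]
wrist_force: [-7.4, 0.9, 3.6]
width: 0.0589
grasp_force: 67.0
```

Call:
move_arm:
  commands:
    - {"dp":[0,0,0.05],"rot":[0,0,0],"jaw":5}
    - {"dp":[0,0,0],"rot":[0,0,0],"jaw":5}

```text
t: 19.5
eef_pos: [0.5717, 0.0247, 0.1898]
ee_rot: [0.297, 2.601, -0.081]
wrist_force: [-10.5, 1.1, 6.4]
width: 0.0587
grasp_force: 67.5
```

```bash
python3 st.py
```

```text
19.5 tcp in seat mm [ 0.2456  0.2607 85.9601] force seat [-5.8215 -1.2695 10.7546] tq [-0.4543  0.6374 -0.0976] 0.05868540497863469
```

Call:
move_arm:
  commands:
    - {"dp":[0,0,0.08],"rot":[0,0,0],"jaw":5}
    - {"dp":[0,0,0],"rot":[0,0,0],"jaw":5}
    - {"dp":[0,0,0],"rot":[0,0,0],"jaw":5}

```text
t: 19.8
eef_pos: [0.5717, 0.0247, 0.1895]
ee_rot: [0.297, 2.601, -0.082]
wrist_force: [-15.1, 2.0, 10.8]
width: 0.0591
grasp_force: 68.3
```

```bash
python3 st.py
python3 - <<'E'
import cv2,numpy as np
from h import *
d=bot.snapshot("side");s=bot.snapshot("scene");save(d,"sd4.png")
A=cv2.resize(d["frame"][170:270,305:385,::-1],(480,600),interpolation=cv2.INTER_CUBIC)
B=cv2.resize(s["frame"][210:295,305:350,::-1],(318,600),interpolation=cv2.INTER_CUBIC)
cv2.imwrite("pics/l4.png",np.hstack([A,B]))
E
```

```text
19.8 tcp in seat mm [ 0.1384  0.2285 85.7123] force seat [-7.7196 -1.4634 16.9577] tq [-0.6502  0.8689 -0.0899] 0.059107310706175815
```

View pics/l4.png

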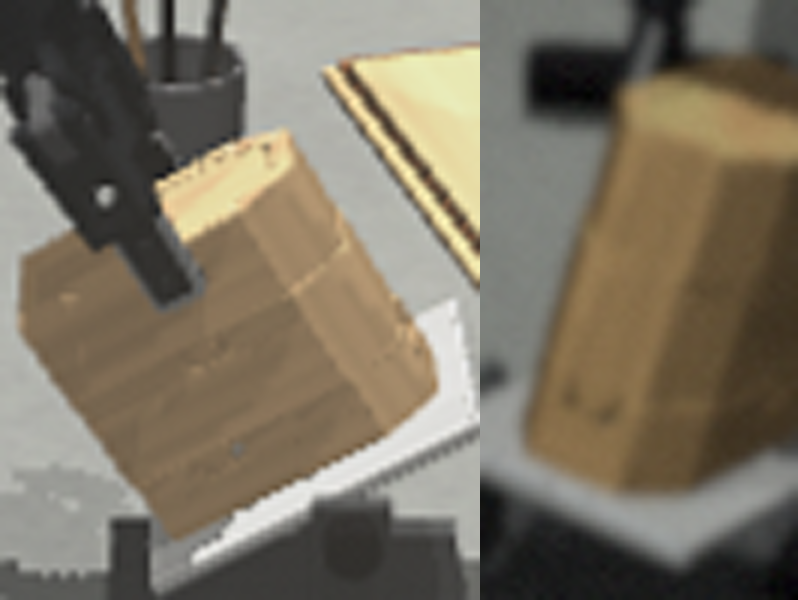

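Call:
move_arm:
  commands:
    - {"dp":[0,0,-0.06],"rot":[0,0,0],"jaw":5}
    - {"dp":[0,0,0],"rot":[0,0,0],"jaw":6.2}
    - {"dp":[0,0,0],"rot":[0,0,0],"jaw":7}
    - {"dp":[0,0,0],"rot":[0,0,0],"jaw":8.5}
    - {"dp":[0,0,0],"rot":[0,0,0],"jaw":8.5}
    - {"dp":[0,0,0],"rot":[0,0,0],"jaw":8.5}
    - {"dp":[0,0,-1],"rot":[0,0,0],"jaw":8.5}
    - {"dp":[0,0,-2.5],"rot":[0,0,0],"jaw":8.5}
    - {"dp":[0,0,-4],"rot":[0,0,0],"jaw":8.5}
    - {"dp":[0,0,-3],"rot":[0,0,0],"jaw":8.5}

```text
t: 20.9
eef_pos: [0.52, 0.0369, 0.2816]
ee_rot: [0.296, 2.6, -0.08]
wrist_force: [-0.3, 0.5, 0.2]
width: 0.0851
grasp_force: 0.0
```

Run:
```python
from h import *
np.set_printoptions(precision=1,suppress=True)
print(bot.sense()["t"],bot.sense()["width"],bot.sense()["wrist_force"])
b=cv2.imread("pics/sd4.png")[:,:,::-1].astype(int);q=np.load("seat2.npy");S=seatR(q[3],q[4])
d=bot.snapshot("side");p=bot.snapshot("wrist");f=d["frame"].astype(int)
D=np.abs(f-b).max(2)[200:262,335:380];print("changed px right part of tower",(D>40).sum())
o=np.array([0,0,.0019])
e=proj(p,outline(.084)@S.T+q[:3]+S@o);print(e)
k=p["frame"].astype(int);k=k[...,0]-k[...,2]
for r in (200,230,260): a=np.flatnonzero(k[r,230:420]>30)+230;print(r,a[[0,-1]])
a=np.flatnonzero(k[:400,310]>30);print("col",a[0],a[-1])
for t,X in (("cap_center",0),("cap_nose",.056)): print(t,[(r["xy"],r["conf"]) for r in bot.pinpoint(p,t)[:1]],proj(p,q[:3]+S@(o+[X,0,.064])))
```

```text
20.9 0.08507632849683888 [-0.3  0.5  0.2]
changed px right part of tower 34
[[261.8 137.5]
 [268.4 293.5]
 [291.2 326.7]
 [340.2 326.7]
 [363.1 293.6]
 [369.9 137.7]]
200 [264 365]
230 [266 365]
260 [267 364]
col 127 399
cap_center [([316.1, 225.1], 0.73)] [[315.8 229.9]]
cap_nose [([56.6, 254.8], 0.91)] [[315.8 306.4]]
```

```bash
python3 -c "
from bench import bot
print(bot.job_done())"
```

```text
the job is handed in; nothing more can be done
None
```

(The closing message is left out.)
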